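# Open the paddle-latched door of the electrode oven

## Task

Open the bench electrode oven so that the welding rods can be taken out: lift the red paddle to withdraw the pawl behind the door, draw the door clear with the paddle held up, then swing it wide open, about square to the front of the oven or further, and leave it standing there with the paddle dropped back to rest. Go by feel and never force the latch, neither lifting hard once the paddle has come up against its stop nor pulling hard on a door that is still caught; do not fling the door, and leave the hammer, brush, tin and magnet as they are.

Things in the scene. Friction and masses are not known exactly. Their poses are not given: they have to be found in the camera images.
- oven: the fixed bench oven, a blue insulated steel box 300 deep (its x) x 250 wide (y) x 260 mm high (z) with its feet. Origin at the centre of its underside, on the table; z up; its front faces its own -x and carries the grey door. Front surface of the shut door at x = -174 mm
- door_hinge (a point): point on the vertical hinge axis, at half the door's height (139 mm above the table), on the right edge as one faces the front (oven frame x = -174, y = -118 mm). Its axes turn with the door: in them the door runs from the hinge 236 mm along +y, its front surface is x = 0 and looks to -x, its inner surface is x = +24 mm; it is 226 mm high
- door_edge (a point): the middle of the free edge of the door: half its height, half its 24 mm thickness, 236 mm from the hinge
- door (a joint): angle of the door, rad: 0 shut, growing as its free edge swings out to the front; 1.57 square to the front, 1.95 end stop. Its hinge friction (0.12 N m) keeps it where it is left. Door about 1 to 1.8 kg. Latched, it has 0.02 rad of play; the pawl is out of the keeper at 0.15 rad, and from there on the paddle may be let down
- paddle_grip (a point): middle of the place to pinch the red paddle: a level tongue 42 mm wide (along the door's y), 9 mm thick, 85 mm long out from the door, its end lip turned 8 mm down. The point is 64 mm out from the door's front, 185 mm from the hinge, 208 mm above the table at rest. Free from above and at both sides; the black housing ends 18 mm from the door; the oven's top is 52 mm higher, behind
- paddle_pivot (a point): the paddle's pin, horizontal along the door's y, 4 mm behind the door's front surface, level with the resting grip point and 68 mm from it. The paddle turns on it with a rigid pawl behind the door, hooked behind the lip of a hidden keeper in the oven. A spring returns it: 2 to 3 N up at the grip point lifts it. A firm pinch resists turning between the fingers: tilt the gripper along with it
- paddle (a joint): angle of the paddle, rad: 0 at rest, growing as its outer end is lifted. The keeper is adjustable and unseen and differs from oven to oven: the pawl clears its lip at an angle between 0.1 and 0.47, and only about 0.07 further it bottoms firmly on the keeper's lower arm: the stop to be felt while the door is shut. A pawl not lifted clear holds the door rigidly
- hammer_mid (a point): middle of a steel chipping hammer about 260 mm long lying on the table in front of the oven, beyond the sweep of the door
- tin_mid (a point): centre of a small round blue tin with white lid, 74 mm across and 66 mm high, on the table in front of the oven to the left, beyond the sweep of the door
- magnet_mid (a point): centre of a yellow triangular welding magnet about 105 mm long and 112 mm high that stands on top of the oven
- brush_mid (a point): middle of a wire brush 250 mm long and 31 mm high lying on the table along the right-hand side of the oven

How it is judged (in metres and radians):
On the way:
1. the paddle is lifted while the door is still shut (value of joint paddle above 0.08 rad and value of joint door below 0.05 rad), for 0.1 s.
At the end, for the whole second after the job is handed in: the door stands still at 1.35 rad (77 degrees) or more from shut, and the paddle is back at rest (within 0.05 rad) (value of joint door above 1.35 rad and velocity of joint door between -0.05 and 0.05 rad/s and value of joint paddle below 0.05 rad); the robot touches nothing.
It fails at once if the latch is forced (the pawl presses on its keeper with more than 30 N) or the body of the oven is struck that hard (contact force between oven and anything else above 30 N).
It fails at once if the door is flung: faster than 2 rad/s (velocity of joint door above 2 rad/s).
It fails at once if the hammer, tin, magnet or brush is moved by more than 20 mm (distance of any of hammer_mid, tin_mid, magnet_mid, brush_mid from where it was at the start of the episode above 0.02 m).
It also fails if it takes over 72 s, if anything falls off the work surface, if the arm or the gripper's body presses on something with over 40 N, if the wrist force passes 120 N, or if a joint passes its speed limit or range.

## Robot

A 6-joint arm with a two-finger parallel gripper is mounted at the origin on the work surface. World frame = base frame: x ahead of the robot, y to its left, z up, the work surface at z = 0. Lengths are in mm, angles in degrees, forces in N, time in s.
With the tool pointing down it reaches from about 300 to 850 mm from the base axis. Payload 4.2 kg.
Tool frame: the origin (TCP) lies at the very end of the fingers, on their centre line; the grasp point (between the pads) lies env.grip_point_offset behind it (env.grip_point_offset is the distance from the TCP to the grasp point, in mm); z points along the fingers, y is the direction in which the jaws open and shut (so a half turn about z gives the same grasp; the last joint's range is limited). The gripper opens to 91 mm and grips with 3 to 60 N. Pads are 32 mm wide; open, the fingers measure 118 mm over their backs; the gripper's body (76 mm by 178 mm) begins 60 mm behind the grasp point.
Start: joints at [-75.688, 18.312, 89.639, -0, 72.044, -1.146], TCP at [153.262, -554.215, 213.976] pointing down, gripper open.
Joint ranges: [-177.97, 177.97], [-48.28, 115.42], [12.27, 149.76], [-77.06, 257.06], [2.81, 150.46], [-146.56, 146.56]. Speed limits (degrees/s): [147.25, 147.25, 180, 180, 180, 180].

## Interface

Orientations are given as [roll, pitch, yaw] about the fixed x, y, z axes, in that order (R = Rz(yaw) Ry(pitch) Rx(roll)).
In Python, from workcell import env, grab_frame, camera_params gives the robot as it stands. The module is installed in compiled form; this text tells all that it offers.
- The arm moves only by the shell command python3 -m creep 'ROWS' [OPENING] [FORCE]. ROWS is a JSON object of lists of equal length, an entry for each row: "offset": the shift along the tool's x, y, z in m, a list of three; "rotation": the turn, a rotation vector about the tool's x, y, z in degrees, a list of three. A call has 1 to 5 rows; each row shifts and turns the commanded pose from where the row before left it, along the tool's axes as they then stand; what a row does not reach is not made up. A row lasts 1/8 s, in which the tool goes at most 62.5 mm and 10.7 degrees, less where a joint would pass 70% of its speed; a pose out of reach is approached as far as the arm can. A call is refused whole if a number of a shift passes 0.0625 or a number of a turn 10.7, either way. A call with a gripper value outside its range is refused whole. OPENING is the closure, from 0 (fully open) to 1 (shut), set as the call begins (- or left out, the last holds). The fingers move at their own pace and stop on an object; FORCE is the grip in N (left out, the last holds). Time passes only in rows, so rows that do not move let the fingers close. It gives the time, the measured TCP pose, the force and the opening at its end, in the units of the state.
- env.state(): the state, without advancing time (a new reading comes with each control period).
- grab_frame(name): name is "side" or "top"; returns the picture (420x560x3 uint8, red, green, blue); there is no depth.
- camera_params(name): a dict with "mtx" (3x3 intrinsics, pixels), "R" (3x3) and "t" (3): a world point X has camera coordinates R X + t. Camera axes: x right, y down, z forward; pixel columns grow to the right and rows downward; lengths in mm; the calibration is good to about 2 mm. A picture is of the moment at which its call begins. camera_params takes no time and is no camera call.
- env.job_done(): hands the job in, once; it reports no verdict.
The state is a dict: "time_s": time; "qpos": joint angles; "qvel": joint speeds; "effort": joint torques, N m; "ee_pos": TCP position; "ee_rot": TCP orientation; "force": force on the tool from outside, world axes, zero at the start; "torque": the same for the moment, N m; "gripper_width": finger opening in mm.
Only numpy, scipy, OpenCV 4.12 (cv2) and the standard library are available. Lean on these libraries where they do the work, as an engineer would, in place of code of your own. Each camera call takes 0.05 s, during which the arm holds its last target.

## Working session

There is one attempt and no reset: what is moved stays moved. The work goes in short steps, Python scripts to look and compute and a shell command to move; the robot and the scene stay as the last step left them, time stands still between calls to the robot, and variables do not carry over. Pictures are saved under pics/ and viewed, and the job is handed in when it is done.

```bash
mkdir -p pics; python3 - <<'E'
from workcell import env, grab_frame, camera_params
import cv2
for n in("side","top"):
    cv2.imwrite(f"pics/{n}0.png",grab_frame(n)[:,:,::-1])
    p=camera_params(n);print(n,p)
print(env.state(),env.grip_point_offset)
E
```

```text
side {'mtx': array([[457.64169646,   0.        , 279.75186127],
       [  0.        , 457.64169646, 217.27077868],
       [  0.        ,   0.        ,   1.        ]]), 'R': array([[-0.98629861, -0.16476214,  0.0082757 ],
       [-0.12922504,  0.74043676, -0.65958645],
       [ 0.10254724, -0.65161863, -0.75158314]]), 't': array([ 531.43952243,  175.0297937 , 1345.46471349])}
top {'mtx': array([[483.3511125 ,   0.        , 278.47661451],
       [  0.        , 483.3511125 , 200.63805093],
       [  0.        ,   0.        ,   1.        ]]), 'R': array([[ 0.00542968, -0.99990701, -0.01250953],
       [-0.98520566, -0.00320619, -0.1713462 ],
       [ 0.17129016,  0.01325481, -0.98513146]]), 't': array([  47.54395073,  577.58574996, 1391.40587728])}
{'time_s': 0.1, 'qpos': array([-7.56883982e+01,  1.83473622e+01,  8.96990203e+01,  6.61726716e-04,
        7.20434242e+01, -1.14660574e+00]), 'qvel': array([ 0.04457426, -0.15709758, -0.14466709, -0.12061798, -0.00039215,
        0.06106852]), 'effort': array([ 3.63442978e-04, -4.13332593e+01, -2.32510167e+01,  7.29466346e-02,
        4.21791477e-02, -6.01073725e-05]), 'ee_pos': array([ 153.14513202, -553.76754341,  213.21320638]), 'ee_rot': array([-1.79910224e+02, -2.42614176e-03,  1.54580012e+01]), 'force': array([ 0.53552043,  0.22919186, -1.18598812]), 'torque': array([ 0.07331895,  0.02651452, -0.03767934]), 'gripper_width': 91.43368001298056} 18.8
```

View pics/side0.png

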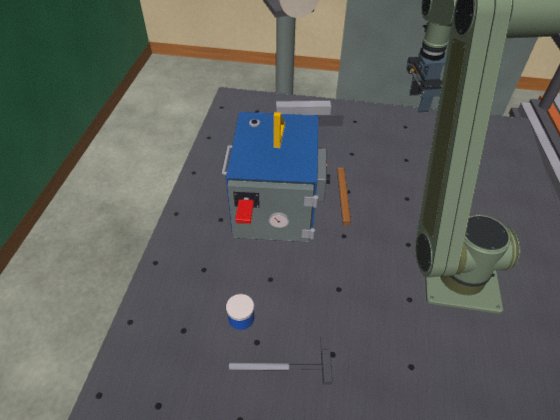

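View pics/top0.png

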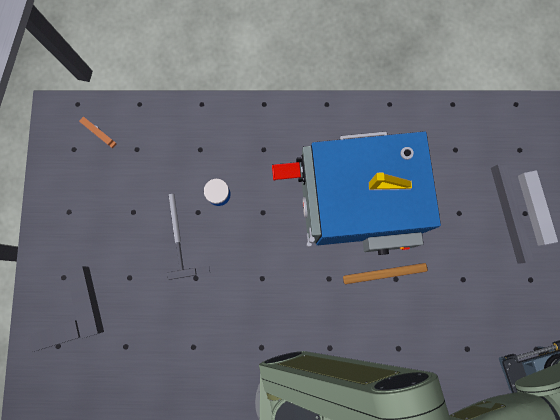

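The side view shows the oven at about (275,180): red paddle (245,210), tin (240,312), hammer (280,367), brush (344,195). In the top view the front faces image left (world +y): paddle (287,171), hinges on the near (robot) side at (312,240).

```bash
cat > h.py <<'E'
from workcell import env, grab_frame, camera_params
import cv2, numpy as np
from scipy.spatial.transform import Rotation as Ro
def ray(n,u,v,z):
    p=camera_params(n);R,t=p['R'],p['t'];c=-R.T@t
    d=R.T@np.linalg.inv(p['mtx'])@np.array([u,v,1.]);return c+d*(z-c[2])/d[2]
def proj(n,X):
    p=camera_params(n);x=p['mtx']@(p['R']@np.asarray(X,float)+p['t']);return x[:2]/x[2]
E
python3 - <<'E'
from h import *
def pts(m):
    c=max(cv2.findContours(m,cv2.RETR_EXTERNAL,cv2.CHAIN_APPROX_NONE)[0],key=cv2.contourArea);return c
for n in("top","side"):
    im=cv2.imread(f"pics/{n}0.png");b,g,r=[im[:,:,i].astype(int) for i in range(3)]
    red=((r>150)&(g<60)&(b<60)).astype(np.uint8)
    blue=((b>90)&(r<60)&(b>g+40)).astype(np.uint8)
    for nm,m,z in(("red",red,212.5),("blue",blue,260)):
        c=pts(m);q=cv2.approxPolyDP(c,4 if nm=="blue" else 2,True)[:,0]
        W=np.array([ray(n,u,v,z)[:2] for u,v in c[:,0]],np.float32)
        print(n,nm,cv2.contourArea(c),"minrect",cv2.minAreaRect(W))
        for u,v in q: print("  ",u,v,ray(n,u,v,z).round(1))
E
```

```text
top red 364.5 minrect ((631.1448974609375, 28.861316680908203), (40.881229400634766, 72.91405487060547), 5.9954142570495605)
   298 162 [654.3  -3.8 212.5]
   272 165 [645.9  65.7 212.5]
   273 179 [607.6  62.8 212.5]
   300 176 [615.9  -9.1 212.5]
top blue 11027.0 minrect ((578.282958984375, -191.89552307128906), (263.8872985839844, 312.7862243652344), 5.8198418617248535)
   425 132 [ 723.  -332.2  260. ]
   312 143 [692.9 -38.9 260. ]
   322 230 [466.4 -62.5 260. ]
   317 244 [431.2 -49.7 260. ]
   326 236 [451.3 -72.4 260. ]
   440 225 [ 480.2 -358.4  260. ]
side red 304.0 minrect ((631.3147583007812, 40.390098571777344), (39.83114242553711, 83.26337432861328), 5.765988826751709)
   239 200 [653.    3.1 212.5]
   236 221 [643.9  78.5 212.5]
   248 223 [611.4  79.8 212.5]
   252 201 [617.3   0.7 212.5]
side blue 5143.0 minrect ((587.3585205078125, -186.2355194091797), (247.05227661132812, 305.5355224609375), 5.717137336730957)
   239 113 [ 723.6 -319.2  260. ]
   227 179 [689.5 -24.1 260. ]
   316 184 [450.3 -46.6 260. ]
   317 116 [ 481.3 -346.8  260. ]
   282 114 [ 590.3 -337.8  260. ]
   286 127 [ 567.8 -275.4  260. ]
   277 149 [ 577.4 -169.9  260. ]
   272 147 [ 593.2 -176.2  260. ]
   272 114 [ 621.1 -332.3  260. ]
```

```bash
python3 - <<'E'
from h import *
for n in("top","side"):
    p=camera_params(n);print(n,(-p['R'].T@p['t']).round(0))
    im=cv2.imread(f"pics/{n}0.png");b,g,r=[im[:,:,i].astype(int) for i in range(3)]
    x,y,w,h=(200,175,36,36) if n=="top" else (222,292,36,40)
    m=np.zeros(r.shape,bool);m[y:y+h,x:x+w]=1
    for nm,mm,z in(("white",(r>140)&(g>140)&(b>130)&m,66),("blue",(b>90)&(r<60)&m,0)):
        v,u=np.nonzero(mm);print(nm,len(u),u.mean(),v.mean(),ray(n,u.mean(),v.mean(),z).round(1),'maxrow',v.max())
    cv2.imwrite(f"pics/{n}z.png",cv2.resize(im[115:260,180:340] if n=="side" else im[120:265,260:420],None,fx=4,fy=4,interpolation=cv2.INTER_NEAREST))
def tri(a,b):
    A=[]
    for n,(u,v) in(("top",a),("side",b)):
        p=camera_params(n);P=p['mtx']@np.c_[p['R'],p['t']];A+=[u*P[2]-P[0],v*P[2]-P[1]]
    X=np.linalg.svd(np.array(A))[2][3];return (X[:3]/X[3]).round(1)
print(tri((425,132),(239,113)),tri((312,143),(227,179)),tri((440,225),(317,116)))
print(tri((272,165),(236,221)),tri((273,179),(248,223)))
E
```

```text
top [ 330.   31. 1470.]
white 473 215.5137420718816 190.3446088794926 [605.  236.7  66. ] maxrow 202
blue 47 221.93617021276594 202.04255319148936 [581.1 225.5   0. ] maxrow 205
side [ 409.  835. 1122.]
white 560 239.36785714285713 306.4625 [605.9 243.8  66. ] maxrow 320
blue 206 240.44174757281553 323.1456310679612 [604.  256.5   0. ] maxrow 329
[ 727.6 -336.   247.3] [696.1 -39.8 244.6] [ 481.9 -362.   248.8]
[648.7  66.1 197.9] [613.9  63.3 192.1]
```

View pics/topz.png

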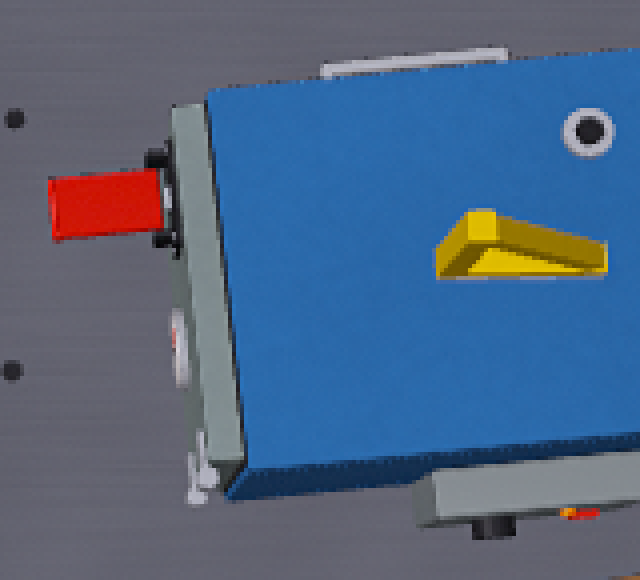

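View pics/sidez.png

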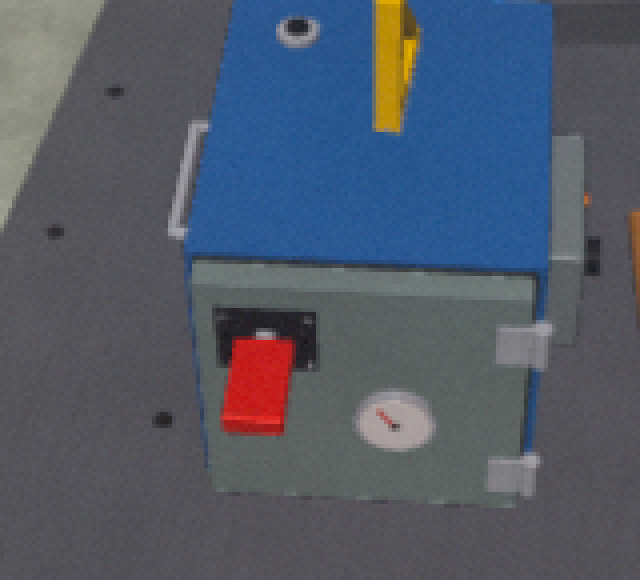

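The close-ups show the paddle in top at (272–300,162–179) and in side at (236–253,200–223), lip included. The two views disagree by about 13 mm on the oven top, so I'll check the calibration with the table holes.

```bash
python3 - <<'E'
from h import *
D={}
for n in("top","side"):
    im=cv2.cvtColor(cv2.imread(f"pics/{n}0.png"),cv2.COLOR_BGR2GRAY)
    m=(im<45).astype(np.uint8);k,l,s,c=cv2.connectedComponentsWithStats(m)
    D[n]=[]
    for i in range(1,k):
        if 6<=s[i,4]<=40 and max(s[i,2:4])<=8:
            w=np.average(np.argwhere(l==i),axis=0)
            D[n].append(ray(n,w[1],w[0],0)[:2])
for a in D["top"]:
    d=min(D["side"],key=lambda b:np.linalg.norm(a-b))
    if np.linalg.norm(a-d)<40: print(a.round(1),d.round(1),(d-a).round(1))
E
```

```text
[899.6 499.7] [899.5 502.7] [-0.1  3. ]
[899.7 299.2] [900.3 302. ] [0.6 2.8]
[899.8 100.4] [899.7 104. ] [-0.1  3.6]
[749.2 500. ] [750.5 503. ] [1.3 3. ]
[749.3 300.2] [750.1 303.6] [0.8 3.3]
[749.6  99.1] [750.5 103.4] [0.8 4.4]
[548.7 499.9] [550.8 499.3] [ 2.  -0.7]
[548.9 300.1] [550.3 303. ] [1.4 2.9]
[549.6  99.7] [549.9 102.8] [0.3 3.1]
[348.9 299.6] [350.1 302.8] [1.2 3.2]
[348.7 100.2] [350.6 103. ] [1.8 2.8]
[ 349.2 -100.3] [350.4 -95.9] [1.2 4.4]
[147.9 300.1] [149.8 303. ] [1.9 2.9]
[148.6  99.4] [150.5 103.3] [2.  3.8]
[ 148.3 -101.1] [151.8 -96.1] [3.5 5. ]
[ 148.8 -300.7] [ 150.2 -296.2] [1.5 4.5]
```

```bash
cat >> h.py <<'E'
YAW=np.radians(5.8)
d=np.array([np.cos(YAW),np.sin(YAW),0]);n=np.array([-np.sin(YAW),np.cos(YAW),0])
tip=np.array([626.8,64.3,0])+1.0*n
GRIP=tip-21*n+[0,0,208]
HINGE=tip-85*n-185*d+[0,0,139]
def grip(th,phi):
    "grip point in world for door angle th, paddle angle phi"
    out=68*np.cos(phi)-4; q=np.array([185*1.,out]); 
    Rz=Ro.from_euler('z',th).as_matrix()
    return HINGE+Rz@(185*d+out*n)+[0,0,69+68*np.sin(phi)]
def st():
    s=env.state();R=Ro.from_euler('xyz',s['ee_rot'],degrees=True).as_matrix()
    return s,R,s['ee_pos']-R[:,2]*env.grip_point_offset
E
python3 - <<'E'
from h import *
print(GRIP,HINGE)
for X in (HINGE+[0,0,50],HINGE+[0,0,113],HINGE+236*d+[0,0,113]): print(proj("top",X),proj("side",X))
E
python3 -m creep '{"offset":[[0,0,-0.048],[0,0,-0.048],[0,0,-0.048],[0,0,-0.048],[0,0,-0.048]],"rotation":[[0,0,-10],[0,0,-10],[0,0,-10],[0,0,-10],[0,0,-10]]}' 0
```

```text
[628.82112594  44.40238582 208.        ] [451.23579783 -37.96539452 139.        ]
[310.74698986 238.62846088] [313.58072515 204.32393951]
[312.07646003 236.28418982] [315.0805389  188.32670645]
[302.34026522 146.40559129] [227.61134446 183.82953243]
time_s: 0.72
ee_pos: [153.2, -553.9, 455.2]
ee_rot: [-180.0, -0.0, 65.8]
force: [-0.4, -0.6, -0.2]
gripper_width: 91.5
```

```bash
python3 -m creep '{"offset":[[0,0,0],[0,0,0],[0,0,0],[0,0,0]],"rotation":[[0,0,-10],[0,0,-10],[0,0,-10.3],[0,0,0]]}'
```

```text
time_s: 1.23
ee_pos: [153.2, -554.2, 453.5]
ee_rot: [-180.0, -0.1, 95.6]
force: [-0.1, -0.8, 0.1]
gripper_width: 91.5
```

```bash
python3 -m creep '{"offset":[[0.02,0.02,0],[0.042,0.041,0],[0.042,0.041,0],[0.042,0.041,0],[0.042,0.041,0]],"rotation":[[0,0,0],[0,0,0],[0,0,0],[0,0,0],[0,0,0]]}'
python3 -m creep '{"offset":[[0.042,0.041,0],[0.042,0.041,0],[0.042,0.041,0],[0.042,0.041,0],[0.042,0.041,0]],"rotation":[[0,0,0],[0,0,0],[0,0,0],[0,0,0],[0,0,0]]}'
python3 -m creep '{"offset":[[0.042,0.041,0],[0.042,0.041,0],[0.042,0.041,0],[0.02,0.018,0],[0,0,0]],"rotation":[[0,0,0],[0,0,0],[0,0,0],[0,0,0],[0,0,0]]}'
python3 - <<'E'
from h import *
s,R,g=st();T=np.radians(10)
Rt=Ro.from_euler('xyz',[180,0,95.8],degrees=True)
# tilt: tool back (-z) leans outward (+n): rotate about d
for sg in(1,-1):
    R2=(Ro.from_rotvec(sg*T*d)*Rt).as_matrix();print(sg,(-R2[:,2])@n, (Ro.from_matrix(R).inv()*Ro.from_matrix(R2)).as_rotvec(degrees=True).round(2))
print(R.T@(GRIP-g),g)
E
```

```text
time_s: 1.85
ee_pos: [318.3, -347.0, 453.8]
ee_rot: [180.0, -0.0, 95.5]
force: [0.6, -0.3, -0.2]
gripper_width: 90.9
time_s: 2.48
ee_pos: [501.2, -117.5, 453.9]
ee_rot: [180.0, 0.0, 95.6]
force: [-0.8, -1.8, -0.4]
gripper_width: 91.0
time_s: 3.1
ee_pos: [627.0, 41.9, 452.1]
ee_rot: [-179.8, -0.0, 95.8]
force: [-0.1, -0.3, 0.5]
gripper_width: 91.2
1 -0.1736481776669304 [-0.15  9.99 -0.05]
-1 0.17364817766693036 [ -0.15 -10.01  -0.02]
[  2.24070916   2.73103613 262.9148016 ] [627.02682631  41.94017413 470.92088209]
```

```bash
python3 -m creep '{"offset":[[0,0,0],[0,0,0],[0,0,0]],"rotation":[[0,-5,0],[0,-5,0],[0,0,0]]}'
python3 - <<'E'
from h import *
s,R,g=st();print((R.T@(GRIP-g)).round(1))
cv2.imwrite("pics/s1.png",grab_frame("side")[:,:,::-1])
E
```

```text
time_s: 3.48
ee_pos: [625.2, 40.5, 454.1]
ee_rot: [-180.0, 10.0, 95.7]
force: [0.2, 0.0, 0.3]
gripper_width: 91.3
[ 46.1   4.  260.6]
```

```bash
python3 -m creep '{"offset":[[0.046,0.004,0],[0,0,0.05],[0,0,0.05],[0,0,0.05],[0,0,0]],"rotation":[[0,0,0],[0,0,0],[0,0,0],[0,0,0],[0,0,0]]}'
python3 - <<'E'
from h import *
s,R,g=st();print((R.T@(GRIP-g)).round(1))
a=grab_frame("side")[80:290,140:420,::-1];b=grab_frame("top")[60:270,200:480,::-1]
cv2.imwrite("pics/s2.png",cv2.resize(a,None,fx=2.5,fy=2.5)); cv2.imwrite("pics/t2.png",cv2.resize(b,None,fx=2.5,fy=2.5))
E
```

```text
time_s: 4.15
ee_pos: [625.6, 57.8, 294.4]
ee_rot: [-179.5, 10.0, 95.7]
force: [1.0, -0.7, 1.0]
gripper_width: 91.5
[  1.6   2.7 106.2]
```

View pics/s2.png

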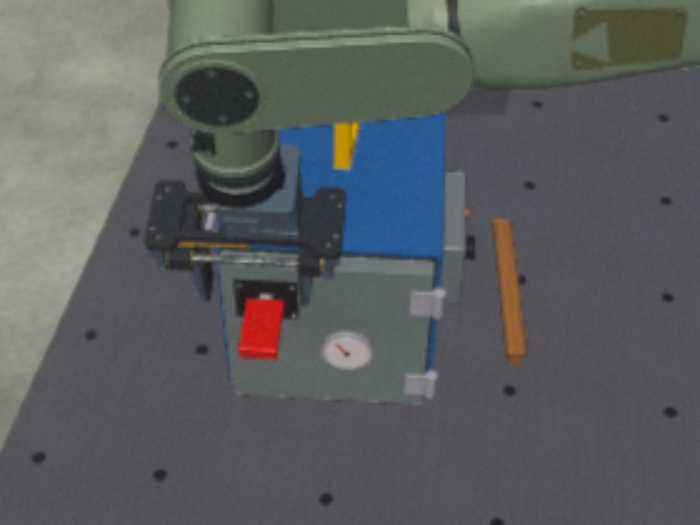

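View pics/t2.png

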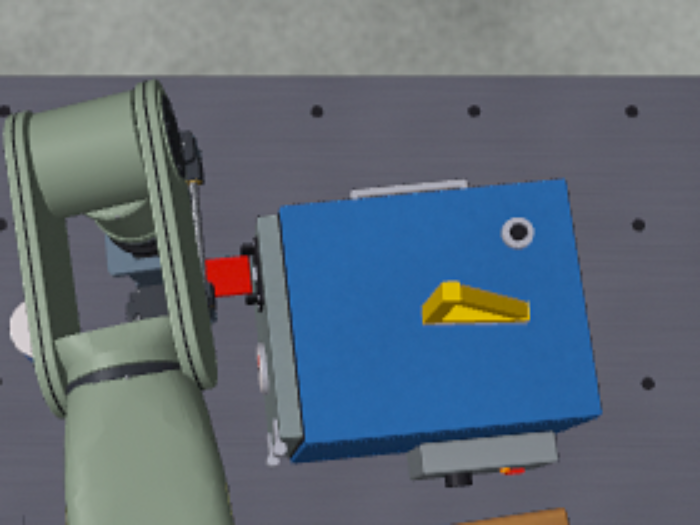

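The side view shows the fingers at (205,285) and (305,290) in the crop, on either side of the paddle at (262,328). In the top view the arm lies in front of the oven and clear of it. Descending.

```bash
python3 -m creep '{"offset":[[0.002,0.003,0.035],[0,0,0.035],[0,0,0.025],[0,0,0.01],[0,0,0]],"rotation":[[0,0,0],[0,0,0],[0,0,0],[0,0,0],[0,0,0]]}'
python3 - <<'E'
from h import *
s,R,g=st();print((R.T@(GRIP-g)).round(1),s['force'],s['torque'])
a=grab_frame("side")[140:260,180:340,::-1]
cv2.imwrite("pics/s3.png",cv2.resize(a,None,fx=4,fy=4))
E
```

```text
time_s: 4.88
ee_pos: [633.9, 44.0, 196.2]
ee_rot: [179.8, 10.0, 95.7]
force: [-0.4, 0.2, -0.3]
gripper_width: 91.4
[-1.2 -4.9  7. ] [-0.37510092  0.2431475  -0.29067968] [ 0.10729382 -0.11641157 -0.00172627]
```

View pics/s3.png

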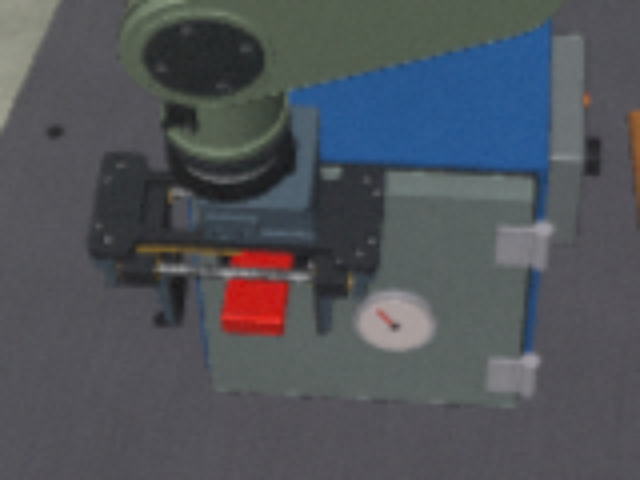

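Fingers at crop columns 172 and 325 straddle the paddle, centred at about 258. A small correction first, then close gently.

```bash
python3 -m creep '{"offset":[[-0.001,-0.004,0.005],[0,0,0],[0,0,0]],"rotation":[[0,0,0],[0,0,0],[0,0,0]]}'
python3 - <<'E'
from h import *
s,R,g=st();print((R.T@(GRIP-g)).round(1),s['force'],s['torque'])
E
python3 -m creep '{"offset":[[0,0,0],[0,0,0],[0,0,0],[0,0,0],[0,0,0]],"rotation":[[0,0,0],[0,0,0],[0,0,0],[0,0,0],[0,0,0]]}' 1 8
python3 - <<'E'
from h import *
s,R,g=st();print((R.T@(GRIP-g)).round(1),s['force'],s['torque'])
E
```

```text
time_s: 5.3
ee_pos: [629.0, 41.7, 190.1]
ee_rot: [180.0, 10.0, 95.8]
force: [0.2, -0.2, -0.1]
gripper_width: 91.2
[-0.4  0.1  0.7] [ 0.20096236 -0.22263114 -0.05948474] [ 0.08368528 -0.09776904 -0.01839337]
time_s: 5.92
ee_pos: [629.2, 41.7, 189.7]
ee_rot: [179.9, 10.0, 95.8]
force: [7.0, 2.6, -0.8]
gripper_width: 44.2
[-0.5 -0.1  0.3] [ 6.96372113  2.59351207 -0.82343931] [ 0.49305501 -1.54965881  0.32296358]
```

```bash
python3 -m creep '{"offset":[[0,0,0],[0,0,0],[0,0,0]],"rotation":[[0,0,0],[0,0,0],[0,0,0]]}'
python3 - <<'E'
from h import *
s,R,g=st();print((R.T@(GRIP-g)).round(1),(R.T@s['force']).round(1))
E
```

```text
time_s: 6.3
ee_pos: [630.3, 42.1, 189.7]
ee_rot: [179.8, 10.0, 95.8]
force: [5.3, 1.2, -3.0]
gripper_width: 41.9
[-0.8 -1.2  0.4] [1.2 5.4 2.9]
```

```bash
python3 -m creep '{"offset":[[0,0.002,0],[0,0,0],[0,0,0]],"rotation":[[0,0,0],[0,0,0],[0,0,0]]}' 1 12
python3 - <<'E'
from h import *
s,R,g=st();print((R.T@(GRIP-g)).round(1),(R.T@s['force']).round(1),s['torque'].round(2))
E
```

```text
time_s: 6.68
ee_pos: [630.5, 41.9, 189.7]
ee_rot: [-180.0, 10.0, 95.8]
force: [0.3, 1.6, -0.2]
gripper_width: 41.9
[-0.5 -1.4  0.3] [ 1.6  0.5 -0.1] [ 0.24 -0.35 -0.01]
```

```bash
cat > f.py <<'E'
from h import *
s,R,g=st()
piv=HINGE+185*d-4*n+[0,0,69]; v=g-piv
print('t',s['time_s'],'g-GRIP n,d,z',((g-GRIP)@n).round(1),((g-GRIP)@d).round(1),(g-GRIP)[2].round(1),'phi~',np.arctan2(v[2],v@n).round(3),'Fn,Fd,Fz',(s['force']@n).round(1),(s['force']@d).round(1),s['force'][2].round(1),'Td',(s['torque']@d).round(2),'tilt',np.degrees(np.arcsin(-R[:,2]@n)).round(1), 'w',s['gripper_width'].round(1))
E
python3 -m creep '{"offset":[[0.0002,0,-0.002],[0.0002,0,-0.002],[0,0,0]],"rotation":[[0,1.72,0],[0,1.72,0],[0,0,0]]}' 1 25 >/dev/null; python3 f.py
python3 -m creep '{"offset":[[0.0001,0,-0.0013],[0,0,0]],"rotation":[[0,1.15,0],[0,0,0]]}'>/dev/null; python3 f.py
```

```text
Traceback (most recent call last):
  File "f.py", line 4, in <module>
    print('t',s['time_s'],'g-GRIP n,d,z',((g-GRIP)@n).round(1),((g-GRIP)@d).round(1),(g-GRIP)[2].round(1),'phi~',np.arctan2(v[2],v@n).round(3),'Fn,Fd,Fz',(s['force']@n).round(1),(s['force']@d).round(1),s['force'][2].round(1),'Td',(s['torque']@d).round(2),'tilt',np.degrees(np.arcsin(-R[:,2]@n)).round(1), 'w',s['gripper_width'].round(1))
                                                                                                                                                                                                                                                                                                                     ^^^^^^^^^^^^^^^^^^^^^^^^
AttributeError: 'float' object has no attribute 'round'
Traceback (most recent call last):
  File "f.py", line 4, in <module>
    print('t',s['time_s'],'g-GRIP n,d,z',((g-GRIP)@n).round(1),((g-GRIP)@d).round(1),(g-GRIP)[2].round(1),'phi~',np.arctan2(v[2],v@n).round(3),'Fn,Fd,Fz',(s['force']@n).round(1),(s['force']@d).round(1),s['force'][2].round(1),'Td',(s['torque']@d).round(2),'tilt',np.degrees(np.arcsin(-R[:,2]@n)).round(1), 'w',s['gripper_width'].round(1))
                                                                                                                                                                                                                                                                                                                     ^^^^^^^^^^^^^^^^^^^^^^^^
AttributeError: 'float' object has no attribute 'round'
```

```bash
python3 -m creep '{"offset":[[0.0001,0,-0.0013],[0,0,0]],"rotation":[[0,1.15,0],[0,0,0]]}'>/dev/null; python3 f.py
```

```text
Traceback (most recent call last):
  File "f.py", line 4, in <module>
    print('t',s['time_s'],'g-GRIP n,d,z',((g-GRIP)@n).round(1),((g-GRIP)@d).round(1),(g-GRIP)[2].round(1),'phi~',np.arctan2(v[2],v@n).round(3),'Fn,Fd,Fz',(s['force']@n).round(1),(s['force']@d).round(1),s['force'][2].round(1),'Td',(s['torque']@d).round(2),'tilt',np.degrees(np.arcsin(-R[:,2]@n)).round(1), 'w',s['gripper_width'].round(1))
                                                                                                                                                                                                                                                                                                                     ^^^^^^^^^^^^^^^^^^^^^^^^
AttributeError: 'float' object has no attribute 'round'
```

```bash
sed -i "s/s\['gripper_width'\].round(1)/round(s['gripper_width'],1)/" f.py; python3 f.py
```

```text
t 7.55 g-GRIP n,d,z 0.2 1.5 6.9 phi~ 0.101 Fn,Fd,Fz 2.6 -2.5 -1.9 Td 0.32 tilt 4.2 w 41.8
```

```bash
python3 -m creep '{"offset":[[0.0001,0,-0.0013],[0,0,0]],"rotation":[[0,1.15,0],[0,0,0]]}'>/dev/null; python3 f.py
```

```text
t 7.8 g-GRIP n,d,z 0.0 1.5 8.2 phi~ 0.12 Fn,Fd,Fz 2.2 -4.0 -1.4 Td 0.37 tilt 3.1 w 41.4
```

```bash
python3 -m creep '{"offset":[[0.0001,0,-0.0013],[0,0,0]],"rotation":[[0,1.15,0],[0,0,0]]}'>/dev/null; python3 f.py
```

```text
t 8.05 g-GRIP n,d,z -0.1 1.5 9.6 phi~ 0.14 Fn,Fd,Fz 3.8 -2.8 -0.8 Td 0.37 tilt 1.9 w 41.8
```

```bash
python3 -m creep '{"offset":[[0.0001,0,-0.0013],[0,0,0]],"rotation":[[0,1.15,0],[0,0,0]]}'>/dev/null; python3 f.py
```

```text
t 8.3 g-GRIP n,d,z -0.3 1.5 10.9 phi~ 0.16 Fn,Fd,Fz 2.8 -3.7 -0.5 Td 0.34 tilt 0.7 w 41.9
```

```bash
python3 -m creep '{"offset":[[0.0001,0,-0.0013],[0,0,0]],"rotation":[[0,1.15,0],[0,0,0]]}'>/dev/null; python3 f.py
```

```text
t 8.55 g-GRIP n,d,z -0.6 1.5 12.3 phi~ 0.18 Fn,Fd,Fz 3.5 -4.7 0.2 Td 0.51 tilt -0.5 w 41.8
```

```bash
python3 -m creep '{"offset":[[0.0001,0,-0.0013],[0,0,0]],"rotation":[[0,1.15,0],[0,0,0]]}'>/dev/null; python3 f.py
```

```text
t 8.8 g-GRIP n,d,z -0.9 1.5 13.6 phi~ 0.2 Fn,Fd,Fz 3.4 -4.6 -0.2 Td 0.5 tilt -1.6 w 41.8
```

```bash
python3 -m creep '{"offset":[[0.0001,0,-0.0013],[0,0,0]],"rotation":[[0,1.15,0],[0,0,0]]}'>/dev/null; python3 f.py
```

```text
t 9.05 g-GRIP n,d,z -1.1 1.5 15.0 phi~ 0.22 Fn,Fd,Fz 3.8 -5.3 -0.5 Td 0.55 tilt -2.8 w 41.8
```

```bash
python3 -m creep '{"offset":[[0.0011,-0.001,-0.0013],[0,0,0]],"rotation":[[0,1.15,0],[0,0,0]]}'>/dev/null; python3 f.py
```

```text
t 9.3 g-GRIP n,d,z -1.4 1.4 16.2 phi~ 0.239 Fn,Fd,Fz 0.5 -1.0 -1.6 Td -0.08 tilt -3.8 w 41.7
```

```bash
python3 -m creep '{"offset":[[0.0001,0,-0.0013],[0,0,0]],"rotation":[[0,1.15,0],[0,0,0]]}'>/dev/null; python3 f.py
```

```text
t 9.55 g-GRIP n,d,z -1.7 1.4 17.5 phi~ 0.258 Fn,Fd,Fz -1.0 1.1 -0.9 Td -0.31 tilt -4.9 w 41.8
```

```bash
python3 -m creep '{"offset":[[0.0001,0,-0.0013],[0,0,0]],"rotation":[[0,1.15,0],[0,0,0]]}'>/dev/null; python3 f.py
```

```text
t 9.8 g-GRIP n,d,z -1.9 1.3 18.8 phi~ 0.277 Fn,Fd,Fz -1.0 1.4 -1.5 Td -0.4 tilt -6.1 w 42.2
```

```bash
python3 -m creep '{"offset":[[0.0001,0,-0.0013],[0,0,0]],"rotation":[[0,1.15,0],[0,0,0]]}'>/dev/null; python3 f.py
```

```text
t 10.05 g-GRIP n,d,z -2.1 1.3 20.1 phi~ 0.296 Fn,Fd,Fz -0.7 2.4 -1.2 Td -0.35 tilt -7.2 w 41.6
```

```bash
python3 -m creep '{"offset":[[0.0001,0,-0.0013],[0,0,0]],"rotation":[[0,1.15,0],[0,0,0]]}'>/dev/null; python3 f.py
```

```text
t 10.3 g-GRIP n,d,z -2.5 1.3 21.4 phi~ 0.315 Fn,Fd,Fz -0.7 3.6 0.0 Td -0.35 tilt -8.4 w 41.8
```

```bash
python3 -m creep '{"offset":[[0.0001,0,-0.0013],[0,0,0]],"rotation":[[0,1.15,0],[0,0,0]]}'>/dev/null; python3 f.py
```

```text
t 10.55 g-GRIP n,d,z -2.9 1.2 22.7 phi~ 0.335 Fn,Fd,Fz -0.3 3.2 -0.5 Td -0.43 tilt -9.6 w 41.9
```

```bash
python3 -m creep '{"offset":[[0.0001,0.0005,-0.0013],[0,0,0]],"rotation":[[0,1.15,0],[0,0,0]]}'>/dev/null; python3 f.py
```

```text
t 10.8 g-GRIP n,d,z -3.4 1.3 23.8 phi~ 0.353 Fn,Fd,Fz -0.1 1.9 0.4 Td -0.47 tilt -10.7 w 41.7
```

```bash
python3 -m creep '{"offset":[[0.0001,0,-0.0013],[0,0,0]],"rotation":[[0,1.15,0],[0,0,0]]}'>/dev/null; python3 f.py
```

```text
t 11.05 g-GRIP n,d,z -3.9 1.3 25.1 phi~ 0.373 Fn,Fd,Fz -0.3 2.5 1.4 Td -0.49 tilt -11.9 w 41.7
```

```bash
python3 -m creep '{"offset":[[0.0001,0,-0.0013],[0,0,0]],"rotation":[[0,1.15,0],[0,0,0]]}'>/dev/null; python3 f.py; python3 - <<'E'
from h import *
a=grab_frame("side")[140:260,180:340,::-1]
cv2.imwrite("pics/s4.png",cv2.resize(a,None,fx=4,fy=4))
E
```

```text
t 11.3 g-GRIP n,d,z -4.4 1.3 26.2 phi~ 0.391 Fn,Fd,Fz -0.2 1.5 1.4 Td -0.38 tilt -13.0 w 42.0
```

View pics/s4.png

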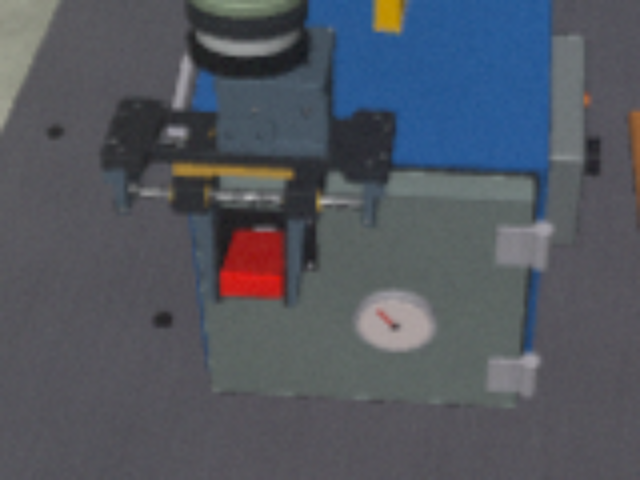

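The side view shows the paddle lifted and still gripped at (255,265) in the crop, with the door shut. No stop felt yet at 0.39, so I keep going.

```bash
python3 -m creep '{"offset":[[0.0001,0,-0.0013],[0,0,0]],"rotation":[[0,1.15,0],[0,0,0]]}'>/dev/null; python3 f.py
```

```text
t 11.6 g-GRIP n,d,z -4.9 1.3 27.3 phi~ 0.409 Fn,Fd,Fz -0.2 1.4 2.1 Td -0.39 tilt -14.2 w 41.9
```

```bash
python3 -m creep '{"offset":[[0.0001,0,-0.0013],[0,0,0]],"rotation":[[0,1.15,0],[0,0,0]]}'>/dev/null; python3 f.py
```

```text
t 11.85 g-GRIP n,d,z -5.5 1.3 28.5 phi~ 0.428 Fn,Fd,Fz 0.3 2.5 1.7 Td -0.43 tilt -15.3 w 41.6
```

```bash
python3 -m creep '{"offset":[[0.0001,0,-0.0016],[0,0,0]],"rotation":[[0,1.1,0],[0,0,0]]}'>/dev/null; python3 f.py
```

```text
t 12.1 g-GRIP n,d,z -6.2 1.4 29.8 phi~ 0.449 Fn,Fd,Fz 0.9 2.1 1.2 Td -0.35 tilt -16.4 w 41.8
```

```bash
python3 -m creep '{"offset":[[0.0001,0,-0.0015],[0,0,0]],"rotation":[[0,1.1,0],[0,0,0]]}'>/dev/null; python3 f.py
```

```text
t 12.35 g-GRIP n,d,z -6.7 1.3 30.8 phi~ 0.465 Fn,Fd,Fz 2.1 3.3 -1.6 Td -0.33 tilt -17.5 w 42.0
```

```bash
python3 -m creep '{"offset":[[0.0001,0,-0.0008],[0,0,0]],"rotation":[[0,0.5,0],[0,0,0]]}'>/dev/null; python3 f.py
```

```text
t 12.6 g-GRIP n,d,z -6.9 1.3 31.2 phi~ 0.472 Fn,Fd,Fz 2.0 4.2 -6.0 Td -0.46 tilt -18.0 w 41.6
```

Firm stop felt: Fz went from +1.2 to −6.0 N while the rise stalled at about 0.465. Back off about 0.03 rad.

```bash
python3 -m creep '{"offset":[[-0.0001,-0.0008,0.0015],[-0.0001,0,0.0012],[0,0,0]],"rotation":[[0,-1,0],[0,-0.8,0],[0,0,0]]}'>/dev/null; python3 f.py
```

```text
t 12.975 g-GRIP n,d,z -5.7 1.2 29.5 phi~ 0.443 Fn,Fd,Fz 1.4 5.5 -3.4 Td -0.24 tilt -16.2 w 41.7
```

```bash
cat > rowc.py <<'E'
from h import *
import sys
s,R,g=st();t=s['ee_pos']
r=t-HINGE; r[2]=0
for dt in map(float,sys.argv[1:]):
    Q=Ro.from_euler('z',dt)
    off=R.T@(Q.apply(r)-r)/1000; rv=(Ro.from_matrix(R).inv()*Q*Ro.from_matrix(R)).as_rotvec(degrees=True)
    print(dt,off.round(5),rv.round(2))
E
python3 rowc.py 0.01 0.02 0.05 0.1
```

```text
0.01 [ 0.00179 -0.00064  0.00052] [ 0.16  0.   -0.55]
0.02 [ 0.00356 -0.00131  0.00103] [ 0.32  0.   -1.1 ]
0.05 [ 0.00886 -0.00341  0.00256] [ 0.8   0.   -2.75]
0.1 [ 0.01755 -0.00728  0.00508] [ 1.6   0.01 -5.5 ]
```

```bash
python3 -m creep '{"offset":[[0.0018,-0.0006,0.0005],[0,0,0]],"rotation":[[0.16,0,-0.55],[0,0,0]]}'>/dev/null; python3 f.py
```

```text
t 13.225 g-GRIP n,d,z -3.9 0.6 29.5 phi~ 0.432 Fn,Fd,Fz 1.4 6.0 -3.0 Td -0.26 tilt -16.2 w 41.7
```

```bash
python3 -m creep '{"offset":[[0.0018,-0.0006,0.0005],[0,0,0]],"rotation":[[0.16,0,-0.55],[0,0,0]]}'>/dev/null; python3 f.py
```

```text
t 13.475 g-GRIP n,d,z -2.0 0.0 29.6 phi~ 0.421 Fn,Fd,Fz 0.8 5.8 -3.7 Td -0.18 tilt -16.2 w 41.9
```

```bash
python3 -m creep '{"offset":[[0.0018,-0.0006,0.0005],[0,0,0]],"rotation":[[0.16,0,-0.55],[0,0,0]]}'>/dev/null; python3 f.py
```

```text
t 13.725 g-GRIP n,d,z -0.2 -0.6 29.6 phi~ 0.411 Fn,Fd,Fz 1.2 6.2 -3.2 Td -0.19 tilt -16.2 w 41.6
```

Door follows freely, 5.5 mm out with no rise in pull. Continuing, with some relief of the sideways load.

```bash
python3 -m creep '{"offset":[[0.0018,0.0006,0.0005],[0.0018,-0.0006,0.0005],[0,0,0]],"rotation":[[0.16,0,-0.55],[0.16,0,-0.55],[0,0,0]]}'>/dev/null; python3 f.py
```

```text
t 14.1 g-GRIP n,d,z 3.6 -1.8 29.5 phi~ 0.391 Fn,Fd,Fz -0.1 0.8 -2.6 Td -0.35 tilt -16.2 w 41.5
```

```bash
python3 -m creep '{"offset":[[0.0036,-0.0013,0.001],[0.0036,-0.0013,0.001],[0.0036,-0.0013,0.001],[0,0,0]],"rotation":[[0.32,0,-1.1],[0.32,0,-1.1],[0.32,0,-1.1],[0,0,0]]}'>/dev/null; python3 f.py
```

```text
t 14.6 g-GRIP n,d,z 14.7 -6.3 29.5 phi~ 0.343 Fn,Fd,Fz -1.7 -1.5 -3.9 Td -0.52 tilt -16.1 w 41.9
```

```bash
python3 -m creep '{"offset":[[0.0036,-0.0013,0.001],[0.0036,-0.0013,0.001],[0.0036,-0.0013,0.001],[0,0,0]],"rotation":[[0.32,0,-1.1],[0.32,0,-1.1],[0.32,0,-1.1],[0,0,0]]}'>/dev/null; python3 f.py; python3 - <<'E'
from h import *
s,R,g=st()
w=g-HINGE;print('door est from position',np.arctan2(w@n,w@d)-np.arctan2(68*np.cos(.44)-4,185))
cv2.imwrite("pics/s5.png",cv2.resize(grab_frame("side")[100:300,160:400,::-1],None,fx=3,fy=3))
E
```

```text
t 15.1 g-GRIP n,d,z 25.2 -11.2 29.6 phi~ 0.307 Fn,Fd,Fz -2.8 -2.5 -4.2 Td -0.74 tilt -15.9 w 41.7
door est from position 0.17303624244594573
```

View pics/s5.png

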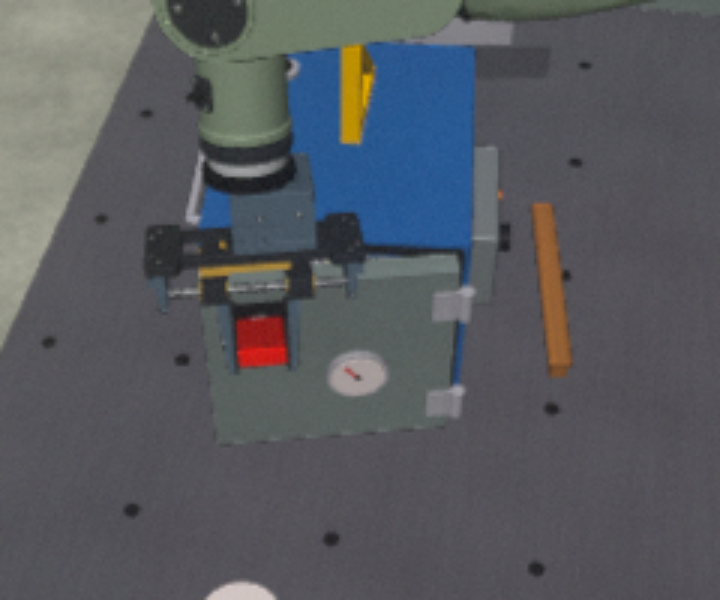

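The view shows the door ajar, with its dark gap along the top edge at (400,250) in the crop, and the paddle held at (262,342). Swing on.

```bash
cat >> f.py <<'E'
w=g-HINGE;th=np.arctan2(w@n,w@d)-np.arctan2(68*np.cos(.44)-4,185)
F=Ro.from_euler('z',-th).apply(s['force'])
print('theta',th.round(3),'rad err',(np.hypot(w[0],w[1])-np.hypot(185,68*np.cos(.44)-4)).round(1),'F door n,d',(F@n).round(1),(F@d).round(1),'yaw door',(s['ee_rot']).round(1),'q6',s['qpos'].round(0))
E
python3 -m creep '{"offset":[[0.0075,-0.0027,0.002],[0.0106,-0.0042,0.003],[0.0106,-0.0042,0.003],[0.0106,-0.0042,0.003],[0,0,0]],"rotation":[[0.6,0,-2.2],[1,0,-3.3],[1,0,-3.3],[1,0,-3.3],[0,0,0]]}'>/dev/null; python3 f.py;python3 rowc.py 0.06 0.08
```

```text
t 15.775 g-GRIP n,d,z 61.2 -35.0 29.7 phi~ 0.226 Fn,Fd,Fz -4.7 -2.7 -6.6 Td -0.98 tilt -14.8 w 41.6
theta 0.394 rad err 1.6 F door n,d -3.3 -4.3 yaw door [-179.8  -16.1  118.2] q6 [  1.  24.  83.  14.  82. -30.]
0.06 [ 0.01062 -0.00415  0.00309] [ 0.96 -0.01 -3.3 ]
0.08 [ 0.01411 -0.00568  0.0041 ] [ 1.27 -0.01 -4.4 ]
```

```bash
python3 -m creep '{"offset":[[0.0106,-0.0052,0.004],[0.0106,-0.0042,0.003],[0.0106,-0.0042,0.003],[0.0106,-0.0042,0.003],[0.0106,-0.0042,0.003]],"rotation":[[1,0,-3.3],[1,0,-3.3],[1,0,-3.3],[1,0,-3.3],[1,0,-3.3]]}'>/dev/null; python3 f.py;python3 rowc.py 0.06
```

```text
t 16.4 g-GRIP n,d,z 99.3 -78.2 29.7 phi~ 0.175 Fn,Fd,Fz -4.6 0.9 -7.5 Td -0.78 tilt -12.2 w 42.2
theta 0.69 rad err 1.4 F door n,d -4.1 -2.3 yaw door [-179.8  -16.1  135.4] q6 [  6.  22.  86.  12.  83. -42.]
0.06 [ 0.01062 -0.00411  0.00309] [ 0.95 -0.01 -3.3 ]
```

```bash
python3 -m creep '{"offset":[[-0.0006,0,0.0054],[-0.0006,0,0.0054],[-0.0006,0,0.0054],[-0.0006,0,0.0054],[0,0,0]],"rotation":[[0,-4.6,0],[0,-4.6,0],[0,-4.6,0],[0,-4.6,0],[0,0,0]]}'>/dev/null; python3 f.py;python3 rowc.py 0.06
```

```text
t 17.025 g-GRIP n,d,z 105.2 -83.7 9.3 phi~ 0.054 Fn,Fd,Fz -6.0 0.7 -5.0 Td -0.78 tilt 1.9 w 41.9
theta 0.73 rad err 3.4 F door n,d -4.9 -3.5 yaw door [-179.7    2.3  135.6] q6 [ 15.  16.  95.  -2.  68. -30.]
0.06 [ 0.01103 -0.0042  -0.00042] [-0.14 -0.02 -3.44]
```

```bash
python3 -m creep '{"offset":[[-0.0006,0,0.0054],[-0.0002,0,0.0025],[0,0,0]],"rotation":[[0,-4.6,0],[0,-1.7,0],[0,0,0]]}'>/dev/null; python3 f.py;python3 rowc.py 0.06
```

```text
t 17.4 g-GRIP n,d,z 105.4 -83.8 1.8 phi~ 0.01 Fn,Fd,Fz -5.5 0.0 -1.9 Td -0.74 tilt 6.7 w 41.7
theta 0.731 rad err 3.6 F door n,d -4.1 -3.7 yaw door [-179.8    8.5  135.5] q6 [ 18.  16.  98.  -9.  63. -24.]
0.06 [ 0.01092 -0.00412 -0.00161] [-0.51 -0.01 -3.4 ]
```

```bash
python3 -m creep '{"offset":[[0.0105,-0.005,-0.0016],[0.011,-0.0041,-0.0016],[0.011,-0.0041,-0.0016],[0.011,-0.0041,-0.0016],[0.011,-0.0041,-0.0016]],"rotation":[[-0.5,0,-3.4],[-0.5,0,-3.4],[-0.5,0,-3.4],[-0.5,0,-3.4],[-0.5,0,-3.4]]}'>/dev/null; python3 f.py;python3 rowc.py 0.06
```

```text
t 18.025 g-GRIP n,d,z 127.4 -138.2 2.0 phi~ 0.01 Fn,Fd,Fz -6.0 1.6 -3.1 Td -0.82 tilt 4.8 w 41.9
theta 1.029 rad err 3.3 F door n,d -4.5 -4.3 yaw door [-179.8    8.5  152.7] q6 [ 21.  10. 105.  -7.  60. -38.]
0.06 [ 0.01091 -0.00408 -0.00161] [-0.51 -0.01 -3.4 ]
```

```bash
python3 -m creep '{"offset":[[0.0105,-0.005,-0.0016],[0.011,-0.0041,-0.0016],[0.011,-0.0041,-0.0016],[0.011,-0.0041,-0.0016],[0.011,-0.0041,-0.0016]],"rotation":[[-0.5,0,-3.4],[-0.5,0,-3.4],[-0.5,0,-3.4],[-0.5,0,-3.4],[-0.5,0,-3.4]]}'>/dev/null; python3 f.py;python3 rowc.py 0.06
python3 -m creep '{"offset":[[0.0105,-0.005,-0.0016],[0.011,-0.0041,-0.0016],[0.011,-0.0041,-0.0016],[0.011,-0.0041,-0.0016],[0.011,-0.0041,-0.0016]],"rotation":[[-0.5,0,-3.4],[-0.5,0,-3.4],[-0.5,0,-3.4],[-0.5,0,-3.4],[-0.5,0,-3.4]]}'>/dev/null; python3 f.py;python3 rowc.py 0.06
```

```text
t 18.65 g-GRIP n,d,z 132.3 -196.8 2.3 phi~ 0.011 Fn,Fd,Fz -5.5 5.7 -5.3 Td -0.77 tilt 2.4 w 41.8
theta 1.33 rad err 2.9 F door n,d -6.9 -4.0 yaw door [-179.9    8.5  169.9] q6 [ 22.   4. 112.  -6.  57. -55.]
0.06 [ 0.01089 -0.00407 -0.00161] [-0.51 -0.01 -3.4 ]
t 19.275 g-GRIP n,d,z 119.5 -254.3 2.5 phi~ 0.014 Fn,Fd,Fz -1.3 6.5 -7.1 Td -0.62 tilt -0.1 w 42.1
theta 1.63 rad err 2.4 F door n,d -6.4 -1.7 yaw door [-179.9    8.5 -172.9] q6 [ 21.  -2. 118.  -3.  55. -75.]
0.06 [ 0.01086 -0.00407 -0.00161] [-0.51 -0.01 -3.4 ]
```

```bash
python3 -m creep '{"offset":[[0.011,-0.004,-0.001],[-0.0015,0,0.001],[0,0,0]],"rotation":[[-0.5,0,-3.4],[0,0,0],[0,0,0]]}'>/dev/null; python3 f.py
python3 - <<'E'
from h import *
for k in("side","top"):
  cv2.imwrite(f"pics/{k}6.png",grab_frame(k)[:,:,::-1])
E
```

```text
t 19.65 g-GRIP n,d,z 115.6 -263.5 1.4 phi~ 0.008 Fn,Fd,Fz 0.7 3.6 -0.1 Td 0.2 tilt -0.6 w 41.7
theta 1.681 rad err 2.2 F door n,d -3.7 0.3 yaw door [-179.9    8.5 -169.7] q6 [ 20.  -3. 119.  -2.  55. -79.]
```

View pics/side6.png

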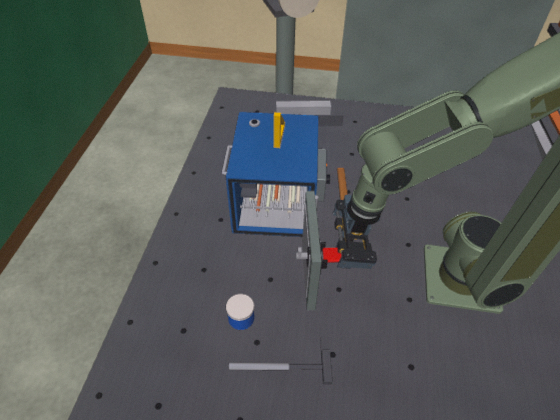

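View pics/top6.png

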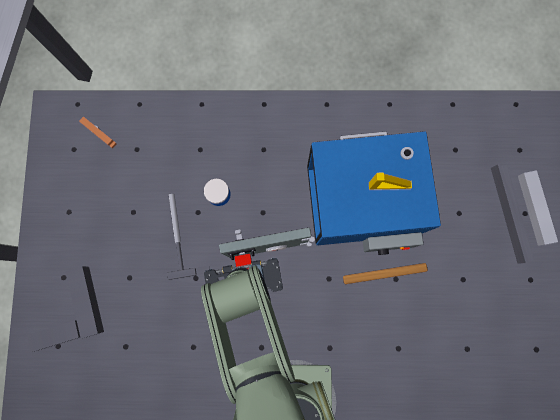

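The views show the door about square to the front: free edge at (222,248) in top, oven interior visible in side, tin, hammer, brush and magnet untouched. Release and withdraw.

```bash
python3 -m creep '{"offset":[[0,0,0],[0,0,0],[0,0,0],[0,0,0],[0,0,0]],"rotation":[[0,0,0],[0,0,0],[0,0,0],[0,0,0],[0,0,0]]}' 0
python3 -m creep '{"offset":[[0,0,-0.01],[0,0,-0.03],[0,0,-0.04],[0,0,-0.04],[0,0,-0.04]],"rotation":[[0,0,0],[0,0,0],[0,0,0],[0,0,0],[0,0,0]]}'
python3 -m creep '{"offset":[[0.02,0,-0.04],[0.03,0,-0.01],[0.02,0,0],[0,0,0],[0,0,0]],"rotation":[[0,0,0],[0,0,0],[0,0,0],[0,0,0],[0,0,0]]}'
python3 - <<'E'
from h import *
for k in("side","top"):
  cv2.imwrite(f"pics/{k}7.png",grab_frame(k)[:,:,::-1])
E
```

```text
time_s: 20.38
ee_pos: [355.6, 131.7, 189.2]
ee_rot: [-179.8, 8.2, -169.6]
force: [-0.0, 0.6, -0.5]
gripper_width: 89.2
time_s: 21.0
ee_pos: [332.8, 128.2, 349.8]
ee_rot: [-179.8, 8.3, -169.6]
force: [0.3, 0.2, -0.1]
gripper_width: 91.2
time_s: 21.62
ee_pos: [258.4, 114.9, 386.7]
ee_rot: [-179.7, 8.2, -169.6]
force: [0.6, 0.4, 0.1]
gripper_width: 91.1
```

View pics/side7.png

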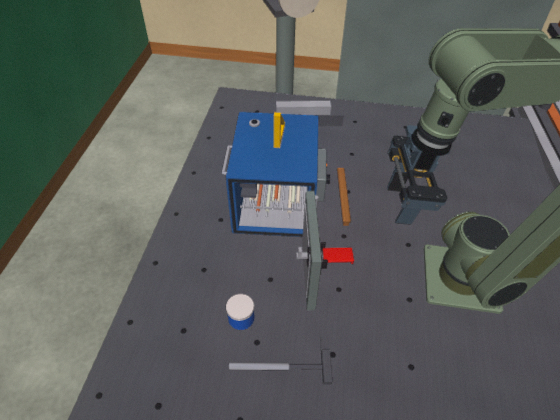

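View pics/top7.png

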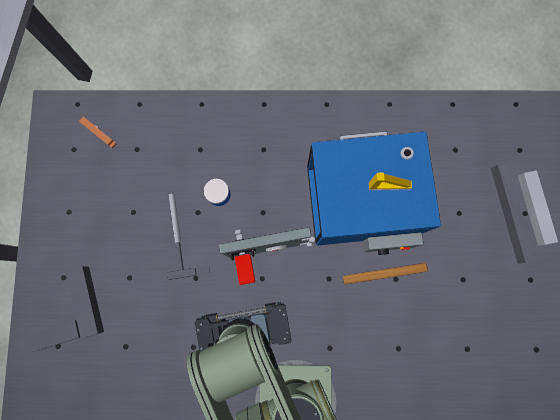

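The gripper is clear. The door stands open with its edge at (222,249) in top, the paddle is level and free at (245,268), and the other objects are unmoved. A numeric check of the door angle, then hand in.

```bash
python3 - <<'E'
from h import *
im=cv2.imread("pics/top7.png").astype(int);b,g,r=[im[:,:,i] for i in range(3)]
c=max(cv2.findContours(((r>150)&(g<60)&(b<60)).astype(np.uint8),0,1)[0],key=cv2.contourArea)
W=np.array([ray("top",u,v,212.5)[:2] for u,v in c[:,0]],np.float32);print(cv2.minAreaRect(W))
a=ray("top",221,247,252);e=ray("top",309,231,252);v=a-e;print('door angle',np.degrees(np.arctan2(v[1],v[0]))-5.8)
s0=cv2.imread("pics/side0.png").astype(int);s7=cv2.imread("pics/side7.png").astype(int)
print([np.abs(s0-s7)[y:y+h,x:x+w].max() for x,y,w,h in((220,290,40,45),(225,345,110,42),(335,165,18,60),(270,110,15,40))])
env.job_done()
E
```

```text
((370.30126953125, 135.2748565673828), (73.37915802001953, 39.4584846496582), 10.699301719665527)
door angle 94.76774125894151
[np.int64(13), np.int64(11), np.int64(11), np.int64(38)]
the job is handed in; nothing more can be done
```

The oven door is open at about 95° from shut, the paddle is back at rest, and the job is handed in. It took about 22 s of the 72 s allowed. No verdict was reported.

- **Latch:** I pinched the paddle from above and lifted it in small steps, tilting the gripper along. I felt the stop at about 0.46 rad, where the wrist force jumped to about 6 N, and backed off about 0.025 rad.
- **Door:** It came clear with no rise in pull. I swung it to about 0.7 rad, let the paddle down while still holding it, and carried on at about 0.5 rad/s. Then I released the paddle and withdrew the gripper.

**Last checks:**
- **Door angle:** the top view gives about 95° (1.65 rad). The arm's own position gave 1.68 rad before release.
- **Paddle:** it looks level in both views. Its length in the top view (73 mm) is the same as at the start.
- **Hammer, tin and brush:** their side-view pictures match the start to within noise.
- **Magnet:** its side-view patch differs slightly more (38 grey levels). It looks to be in the same place in both views, but I did not measure it.
- **Gripper:** it is clear of everything, with wrist force under 1 N.

**One disagreement:** the two cameras differ by about 3 mm on the table and about 13 mm at the oven's top. I relied on the top view, which matched the regular spacing of the table holes, and the grasp fitted.

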